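# Shut the bead case and present a loose steel ball in its tray

### The job

A steel ball has been taken out of the small wooden bead case and laid in the pocket of the metal carrying tray. Shut the case's lid fully, then pick the tray up by its upright grip and carry it so smoothly that the ball never leaves its pocket, without shifting the two steel blocks or knocking the tray into them. Finish holding the tray still and level in the gripper, with the ball's pocket centred over the flat square steel bench block (not the cube with round hollows) and about 10 cm above it, and do not put it down or let go.

Things in the scene. Friction and masses are not known exactly. Their poses are not given: they have to be found in the camera images.
- case_lid (a joint): lid of the wooden bead case, hinge angle in rad: 0 shut, about 0.5 to 1.1 at the start; a stiff hinge that stays where it is left and is closed by pushing the lid down near its free edge with a few newtons
- case_lid_hinge (a point): point on the lid's hinge line, middle of the far top edge of the bead case, 36 mm above the bench. Its axes are those of the lid and turn with it.
- case: bead case, an open wooden box fixed to the bench, 100 (x) x 120 (y) x 36 mm high with three compartments that hold seven steel balls; origin at the centre of its underside, z up. The lid (about 100 x 120 mm, 8 mm thick, no handle, a small brass tab in the middle of its free edge) is hinged on the far (+x) top edge; the open lid's free edge rises on the near (-x) side. Shut, its upper face is 44 mm above the bench.
- tray_grip (a point): centre of the part to grip on the loose carrying tray, 40 mm above the tray's underside. The tray is an aluminium plate 120 (x) x 64 (y) x 6 mm, about 0.2 kg, with an upright dark wooden grip, 34 mm long (x), 10 mm thick (y), top 52 mm above the tray's underside. The grip stands 22 mm from the plate's centre on its -x half; this point is 12 mm under the top of the grip. x along the plate towards the pocket, z up.
- pocket (a point): centre of the tray's ball pocket at the height of the ball's centre (18 mm above the tray's underside), 50 mm from point tray_grip along the tray's x. The pocket is a flat round floor, 44 mm across inside, 50 mm outside, with a raised rim 4 mm high. Same axes as the tray.
- ball_center (a point): centre of the loose steel ball, 24 mm across, 50 g, that lies in the tray's pocket and can roll about 13 mm off the pocket's centre before it meets the rim
- bench_block_top (a point): centre of the top face of the flat square steel bench block, 65 x 65 x 18 mm, loose; z up
- dapping_block_top (a point): centre of the top face of the steel dapping cube, 50 x 50 x 50 mm with round hollows, loose; z up
Things that resemble listed ones, but are neither listed nor needed, are in the scene too. There is more than one size of the part that bears bench_block_top; the job needs the larger.

How it is judged (in metres and radians):
On the way, in this order (a step that is already met when the one before it is completed fails the run):
1. the lid of the bead case is shut (value of joint case_lid below 0.05 rad), for 0.2 s.
2. the tray is lifted off the bench by the gripper with the ball in its pocket (height (world z) of tray_grip above 0.07 m and contact force between the fingers and tray above 0.5 N and distance between ball_center and pocket below 0.018 m), for 0.2 s.
At the end, for the whole second after the job is handed in: The case's lid is shut (under 0.05 rad); the gripper holds the tray still, level within about 7 degrees, with the ball in its pocket; the pocket's centre is within 25 mm of the middle of the flat bench block seen from above and 65 to 155 mm above the block's top; neither steel block has moved 20 mm (value of joint case_lid below 0.05 rad and contact force between the fingers and tray above 0.5 N and distance between ball_center and pocket below 0.018 m and angle between pocket's own z axis and vertical below 0.12 rad and horizontal distance between pocket and bench_block_top below 0.025 m and height (world z) of pocket between 0.083 and 0.173 m and linear speed of tray below 0.03 m/s and height (world z) of bench_block_top below 0.03 m and height (world z) of dapping_block_top below 0.06 m and distance of each of bench_block_top, dapping_block_top from where it was at the start of the episode below 0.02 m); the arm keeps its last pose, push and grip.
It fails at once if the ball leaves its pocket (distance between ball_center and pocket above 0.024 m).
It fails at once if a steel block is shifted (distance of any of bench_block_top, dapping_block_top from where it was at the start of the episode above 0.02 m).
It fails at once if the tray is knocked into a steel block (contact force between tray and bench_block above 2 N or contact force between tray and dapping_block above 2 N).
It also fails if it takes over 53 s, if anything falls off the work surface, if the arm or the gripper's body presses on something with over 40 N, if the wrist force passes 120 N, or if a joint passes its speed limit or range.

### The arm

A 7-joint arm with a two-finger parallel gripper is mounted at the origin on a cart in front of the work surface, level with it; the furniture and walls round the work are solid. World frame = base frame: x ahead of the robot, y to its left, z up, the work surface at z = 0. Lengths are in mm, angles in rad, forces in N, time in s.
With the tool pointing down it reaches from about 400 to 875 mm from the base axis. Payload 4.4 kg.
Tool frame: the origin (TCP) lies on the centre line of the jaws, within the pads' length; the fingertips stand 11 mm ahead of it and the grasp point (between the pads) lies 8 mm behind it (ctrl.tips_ahead is the distance from the TCP to the fingertips, in mm); z points along the fingers, y is the line along which they close (so a half turn about z gives the same grasp; the last joint's range is limited). The gripper opens to 85 mm and grips with 20 to 120 N. Pads are 22 mm wide; open, the fingers measure 114 mm over their backs; the gripper's body (76 mm by 85 mm) begins 54 mm behind the grasp point. The pads swing forward as they close: fully open they stand 13 mm farther back than shut.
Start: joints at [1.233, 0.628, 0.038, 1.517, -0.027, 0.996, -0.02], TCP at [174.53, -626.145, 242.313] pointing down, gripper open.
Joint ranges: [-3.06, 3.06], [-0.37, 2.12], [-1.25, 1.32], [0.18, 2.47], [-1.1, 4.24], [0.23, 1.98], [-2.94, 2.94]. Speed limits (rad/s): [2.57, 2.57, 3.14, 3.14, 3.14, 3.14, 3.14].

### API

Orientations are given as [roll, pitch, yaw] about the fixed x, y, z axes, in that order (R = Rz(yaw) Ry(pitch) Rx(roll)).
In Python, from cell import ctrl, eyes, job gives the robot as it stands. The module is installed in compiled form; this text tells all that it offers.
- The arm moves only by the tool carry_out, never from a script. Its argument "moves" is a list of rows, each an object of numbers: "tx", "ty", "tz": the shift along the tool's x, y, z as a fraction of full scale; "twist": the turn about the tool's z as a fraction of full scale; "fingers": the opening, from 0 (shut) to 1 (fully open). In form: [{"tx": .., "ty": .., "tz": .., "twist": .., "fingers": ..}, ...]. A call has 1 to 12 rows; each row shifts and turns the commanded pose from where the row before left it, along the tool's axes as they then stand; what a row does not reach is not made up. Full scale, the value 1, is 0.3 m for a shift and pi rad for a turn. A row lasts 1/8 s, in which the tool goes at most 62.5 mm and 10.7 degrees, less where a joint would pass 70% of its speed; a pose out of reach is approached as far as the arm can. A call with a number of a shift or a turn outside -1 to 1 is refused whole. A call with a gripper value outside its range is refused whole. The fingers move at their own pace and stop on an object; the grip force is fixed at half the most. Time passes only in rows, so rows that do not move let the fingers close. It gives the time, the measured TCP pose, the force, the opening and the grip force at its end, in the units of the state.
- ctrl.read_state(): the state, without advancing time (a new reading comes with each control period).
- eyes.get_image(name): name is "scene" or "side" or "wrist"; returns a dict with "color" (480x640x3 uint8, blue, green, red), "fovy" (degrees; the focal length in pixels is half the picture's height over the tangent of half this angle, whatever the lens; pixels are square), "cx", "cy" (the principal point, pixels), "world_from_camera" (4x4, takes a point from camera to world coordinates). Camera axes: x right, y up, looking along -z (the intrinsics and any distortion apply to the point x, -y, -z); pixel columns grow to the right and rows downward; lengths in mm; the calibration is good to about 2 mm. A picture is of the moment at which its call begins. There is no depth.
- job.finish_job(): hands the job in; it is judged then, once.
The state is a dict: "clock": time; "qpos": joint angles; "qd": joint speeds; "tau": joint torques, N m; "eef_pos": TCP position; "tool_rot": TCP orientation; "force": force on the tool from outside, world axes, zero at the start; "torque": the same for the moment, N m; "width": finger opening in mm; "gripper_force": force on a finger pad.
Only numpy, scipy, OpenCV 4.12 (cv2) and the standard library are available. Lean on these libraries where they do the work, as an engineer would, in place of code of your own. Each camera call takes 0.05 s, during which the arm holds its last target. There are 200 camera calls.

## Working session

There is one attempt and no reset: what is moved stays moved. The work goes in short steps, Python scripts to look and compute and a tool call to move; the robot and the scene stay as the last step left them, time stands still between calls to the robot, and variables do not carry over. Pictures are saved under pics/ and viewed, at most 10 in all, crops included, and the job is handed in when it is done.

Besides the shell and the picture viewer there is one more tool, called after "Request:" by a JSON object that holds its "fn" and its "kwargs". carry_out: Moves the arm, as the interface text tells. Its arguments: {"type":"object","properties":{"moves":{"type":"array","items":{"type":"object","properties":{"tx":{"type":"number","minimum":-1,"maximum":1},"ty":{"type":"number","minimum":-1,"maximum":1},"tz":{"type":"number","minimum":-1,"maximum":1},"twist":{"type":"number","minimum":-1,"maximum":1},"fingers":{"type":"number"}}}}},"required":["moves"]}

```bash
mkdir -p pics; cat > h.py <<'E'
import numpy as np, cv2, json
from cell import ctrl, eyes, job
def snap(n,f):
    d=eyes.get_image(n); cv2.imwrite(f'pics/{f}.png',d['color'])
    np.savez(f'pics/{f}.npz',**{k:v for k,v in d.items()})
    return d
def ray(d,u,v):
    f=240/np.tan(np.radians(float(d['fovy']))/2); T=np.array(d['world_from_camera'])
    return T[:3,3],T[:3,:3]@np.array([(u-d['cx'])/f,-(v-d['cy'])/f,-1])
def at(d,u,v,z):
    o,r=ray(d,u,v); return o+r*(z-o[2])/r[2]
def proj(d,p):
    f=240/np.tan(np.radians(float(d['fovy']))/2); T=np.array(d['world_from_camera'])
    c=T[:3,:3].T@(np.asarray(p,float)-T[:3,3]); return d['cx']-f*c[0]/c[2],d['cy']+f*c[1]/c[2]
def load(f): return dict(np.load(f'pics/{f}.npz',allow_pickle=True))
E
python3 - <<'E'
from h import *
for n in('scene','side','wrist'):
    d=snap(n,n+'0'); print(n,[k for k in d],d['fovy'],d['cx'],d['cy'],np.round(d['world_from_camera'],3).tolist())
print(ctrl.read_state(),ctrl.tips_ahead)
E
```

```text
scene ['color', 'fovy', 'cx', 'cy', 'world_from_camera'] 54.98987487490184 310.78163543105444 234.45666654384868 [[-0.626, 0.595, -0.503, 101.795], [-0.779, -0.463, 0.422, 399.654], [0.018, 0.657, 0.754, 707.191], [0.0, 0.0, 0.0, 1.0]]
side ['color', 'fovy', 'cx', 'cy', 'world_from_camera'] 50.49629350659749 321.6403065565608 239.63644862315272 [[-0.747, 0.494, -0.445, 169.899], [-0.665, -0.569, 0.484, 445.258], [-0.014, 0.657, 0.754, 742.749], [0.0, 0.0, 0.0, 1.0]]
wrist ['color', 'fovy', 'cx', 'cy', 'world_from_camera'] 64.88611002882188 315.9492864405797 233.47920154263204 [[0.269, 0.93, 0.252, 238.847], [-0.963, 0.26, 0.069, -608.246], [-0.002, -0.261, 0.965, 374.045], [0.0, 0.0, 0.0, 1.0]]
{'clock': 0.15, 'qpos': array([ 1.23322121,  0.6291596 ,  0.03840061,  1.51808009, -0.02700422,
        0.99630823, -0.01998003]), 'qd': array([-0.00194917, -0.00362531, -0.00021751, -0.00316419, -0.00063965,
        0.0008231 , -0.00090305]), 'tau': array([ 1.15953611e-03, -5.63800979e+01,  1.22760605e+00, -1.93650216e+01,
        1.11214069e-02,  7.43519864e-03, -1.30254114e-05]), 'eef_pos': array([ 174.43153868, -625.70791392,  241.60126575]), 'tool_rot': array([-3.14015324e+00, -2.47424472e-05,  2.71832742e-01]), 'force': array([-1.19576487, -0.22711053, -0.32331028]), 'torque': array([-0.00596111,  0.00402087,  0.02337221]), 'gripper_force': 0.0, 'width': 85.65499167093768} 11.0
```

View pics/scene0.png

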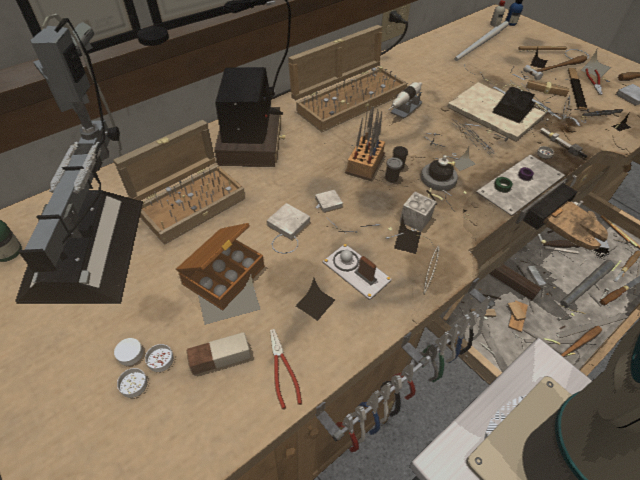

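View pics/side0.png

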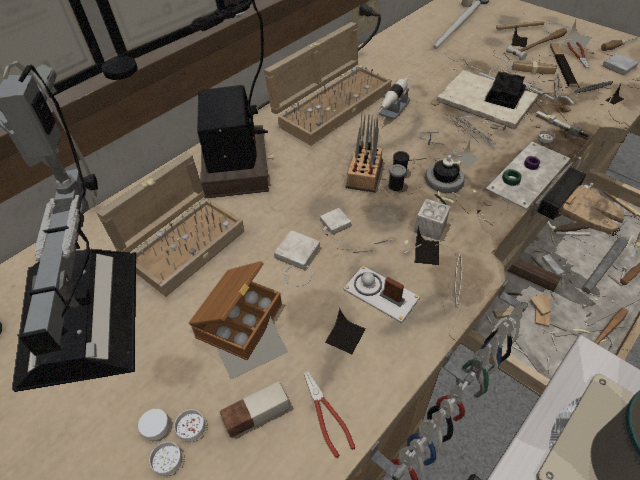

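The scene picture shows the tray (ball near (347,256), grip near (368,268)), the case near (222,268), the large flat block near (289,221), the small one near (329,200) and the dapping cube near (419,208). The side picture shows the same things, with the lid half open. I'll enlarge both.

```bash
python3 - <<'E'
from h import *
for f,(x,y) in (('scene0',(170,180)),('side0',(185,195))):
    c=cv2.imread(f'pics/{f}.png')[y:y+165,x:x+270]
    c=cv2.resize(c,None,fx=2.95,fy=2.95,interpolation=cv2.INTER_CUBIC)
    for k in range(0,270,20):
        X=int(k*2.95); cv2.line(c,(X,0),(X,5),(0,0,255),1); cv2.putText(c,str(x+k),(X,16),0,.35,(0,0,255))
    for k in range(0,165,20):
        X=int(k*2.95); cv2.line(c,(0,X),(5,X),(0,0,255),1); cv2.putText(c,str(y+k),(6,X+4),0,.35,(0,0,255))
    cv2.imwrite(f'pics/{f}c.png',c)
E
```

```text
(no output)
```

View pics/scene0c.png

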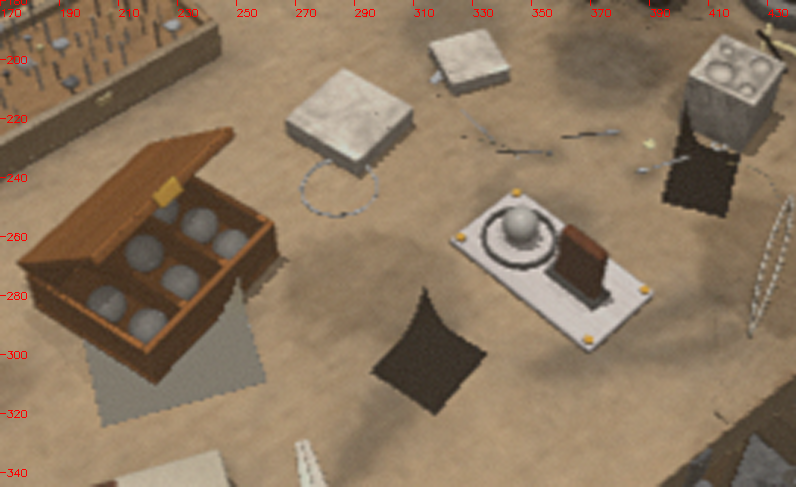

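View pics/side0c.png

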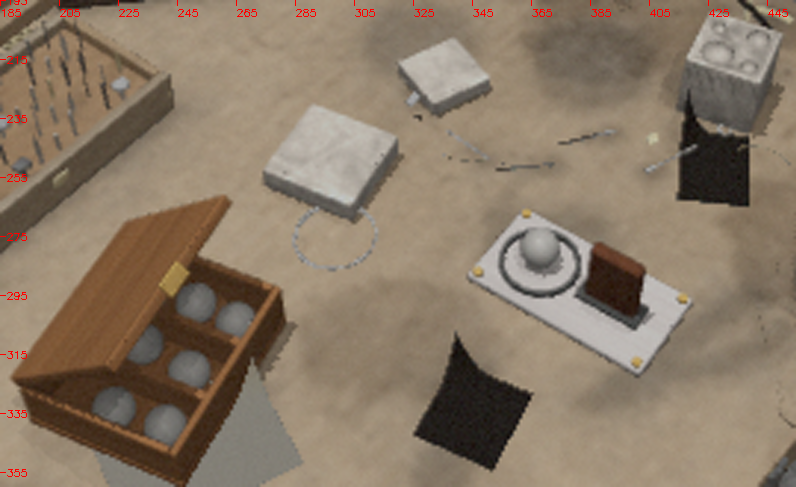

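The crops show the tray corners, the block-top corners, the lid's free edge with its brass tab at its middle, and the case corners clearly. I'll triangulate these.

```bash
cat > m.py <<'E'
from h import *
S,D=load('scene0'),load('side0')
s=lambda p:(170+p[0]/2.95,180+p[1]/2.95); e=lambda p:(185+p[0]/2.95,195+p[1]/2.95)
def show(name,z,ps,pe):
    for t,d,f,pp in(('sc',S,s,ps),('sd',D,e,pe)):
        P=np.array([at(d,*f(p),z)[:2] for p in pp]); print(name,t,np.round(P,1).tolist(),'mean',np.round(P.mean(0),1),'edges',np.round(np.linalg.norm(np.roll(P,-1,0)-P,axis=1),1))
def tri(a,b):
    o1,r1=ray(S,*s(a)); o2,r2=ray(D,*e(b)); k=np.linalg.lstsq(np.c_[r1,-r2],o2-o1,rcond=None)[0]
    return np.round((o1+r1*k[0]+o2+r2*k[1])/2,1),np.round(np.linalg.norm(o1+r1*k[0]-o2-r2*k[1]),1)
show('tray',6,[(450,239),(517,189),(652,290),(590,346)],[(470,277),(527,210),(691,302),(637,369)])
show('pins',6,[(461,237),(516,192),(645,290),(588,340)],[(478,272),(526,214),(683,299),(636,362)])
show('block',18,[(286,122),(343,69),(413,112),(360,164)],[(264,172),(314,105),(397,145),(352,207)])
show('dap',50,[(690,71),(724,36),(785,58),(755,103)],[(686,65),(706,18),(782,40),(760,80)])
show('small',12,[(430,65),(428,40),(485,29),(509,72),(456,90)],[(398,70),(450,39),(490,84),(438,108)])
show('ball',18,[(521,223)],[(540,249)])
show('pocket',6,[(518,238)],[(540,262)])
show('griptop',52,[(584,240)],[(618,255)])
show('casetop',36,[(275,222),(148,352),(28,275)],[(282,290),(178,457),(18,392)])
for n,a,b in (('freeA',(95,262),(112,368)),('freeB',(233,129),(228,200)),('tab',(168,192),(174,280)),('hA',(20,264),(12,379)),('hB',(150,145),(127,222))): print(n,tri(a,b))
E
python3 m.py
```

```text
tray sc [[503.3, 31.8], [508.2, -30.9], [393.1, -43.1], [386.8, 17.1]] mean [447.9  -6.3] edges [ 62.9 115.8  60.5 117.5]
tray sd [[497.7, 32.5], [503.8, -29.9], [387.8, -39.4], [384.6, 19.1]] mean [443.5  -4.4] edges [ 62.6 116.4  58.6 113.9]
pins sc [[500.2, 25.1], [506.7, -28.6], [395.8, -39.6], [390.7, 15.0]] mean [448.4  -7. ] edges [ 54.1 111.4  54.8 109.9]
pins sd [[496.5, 26.5], [502.3, -27.0], [392.6, -38.1], [387.8, 15.6]] mean [444.8  -5.7] edges [ 53.8 110.3  54.  109.2]
block sc [[644.0, 62.1], [661.1, 0.4], [597.8, -12.8], [582.4, 45.1]] mean [621.3  23.7] edges [64.  64.7 59.9 63.9]
block sd [[641.4, 62.3], [657.0, 0.9], [593.3, -9.0], [580.8, 46.5]] mean [618.2  25.2] edges [63.4 64.5 56.9 62.7]
dap sc [[488.6, -167.2], [498.0, -211.3], [457.0, -228.6], [440.8, -179.7]] mean [ 471.1 -196.7] edges [45.2 44.5 51.5 49.4]
dap sd [[480.7, -159.0], [495.1, -202.6], [446.9, -217.7], [438.3, -178.6]] mean [ 465.3 -189.5] edges [45.9 50.5 40.1 46.7]
small sc [[630.8, -55.1], [651.9, -70.4], [635.1, -111.2], [590.5, -95.6], [600.1, -53.9]] mean [621.7 -77.2] edges [26.  44.1 47
[... 239 characters left out ...]
.]
pocket sc [[476.6, -3.7]] mean [476.6  -3.7] edges [0.]
pocket sd [[473.0, -3.8]] mean [473.   -3.8] edges [0.]
griptop sc [[426.1, -8.0]] mean [426.1  -8. ] edges [0.]
griptop sd [[423.8, -8.7]] mean [423.8  -8.7] edges [0.]
casetop sc [[564.2, 125.6], [530.4, 238.8], [622.5, 266.9]] mean [572.4 210.4] edges [118.1  96.2 152.8]
casetop sd [[559.6, 127.0], [525.6, 239.2], [620.6, 269.8]] mean [568.6 212. ] edges [117.2  99.8 155.3]
freeA (array([545. , 250.8, 117.2]), np.float64(0.5))
freeB (array([574.3, 142.6, 123.6]), np.float64(2.8))
tab (array([558.2, 196.5, 122.3]), np.float64(2.0))
hA (array([618.1, 270.8,  54.2]), np.float64(1.1))
hB (array([647.5, 162.4,  59.9]), np.float64(0.6))
```

View pics/wrist0.png

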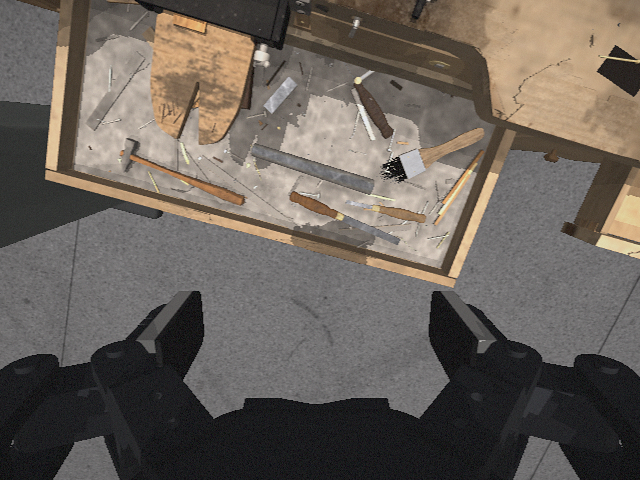

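The wrist view shows only the drawer and floor below, so it is no help yet. Next I'll fit the lid angle and plan the approach.

```bash
cat >> m.py <<'E'
print('---')
near=np.array([545,182.7]);ux=np.array([np.cos(.293),np.sin(.293)]);uy=np.array([-ux[1],ux[0]])
H=near+100*ux
from scipy.optimize import least_squares
def lid(th,r,y,n): 
    h=-r*np.cos(th)+n*np.sin(th)*1; zz=36+r*np.sin(th)+n*np.cos(th)
    return np.r_[H+h*ux+y*uy,zz]
obs=[((95,262),(112,368),60,100),((233,129),(228,200),-60,100),((20,264),(12,379),60,0),((150,145),(127,222),-60,0)]
res=lambda q:np.concatenate([np.r_[np.array(proj(S,lid(q[0],r,y,8)+[q[1],q[2],0]))-s(a),np.array(proj(D,lid(q[0],r,y,8)+[q[1],q[2],0]))-e(b)] for a,b,y,r in obs])
f=least_squares(res,[.8,0,0]); print(f.x,np.round(f.fun,1)); th=f.x[0]; H=H+f.x[1:]; print('hinge',H)
st=ctrl.read_state(); p=st['eef_pos']; yaw=.272; c,sn=np.cos(yaw),np.sin(yaw)
for d,z in((55,200),(50,140),(60,100),(80,60),(82,54)):
    t=np.r_[H-d*ux,z]; g=t-p; print(d,z,np.round(t,1),'tool shift',np.round([g@[c,sn,0],g@[sn,-c,0],-g[2]],1)); p=t
E
python3 m.py | sed -n '/---/,$p'
```

```text
---
[ 0.69029832 -1.90534677 -0.58280972] [ 0.4  0.4 -0.5 -0.3  1.   0.7  0.3 -1.7 -0.6  1.1 -1.1  0.3  0.7  0.3
 -0.4 -0.5]
hinge [638.83282403 210.99975684]
55 200 [586.2 195.1 200. ] tool shift [ 617.1 -680.    41.6]
50 140 [591.  196.6 140. ] tool shift [ 5.  -0.1 60. ]
60 100 [581.4 193.7 100. ] tool shift [-10.    0.2  40. ]
80 60 [562.2 187.9  60. ] tool shift [-20.    0.4  40. ]
82 54 [560.3 187.3  54. ] tool shift [-2.  0.  6.]
```

Request:
{"fn": "carry_out", "kwargs": {"moves": [{"tx":0.07,"ty":-0.03,"fingers":0},{"tx":0.13,"ty":-0.1,"fingers":0},{"tx":0.14,"ty":-0.12,"fingers":0},{"tx":0.14,"ty":-0.12,"fingers":0},{"tx":0.14,"ty":-0.12,"fingers":0},{"tx":0.13,"ty":-0.13,"fingers":0},{"tx":0.13,"ty":-0.13,"fingers":0},{"tx":0.13,"ty":-0.13,"fingers":0},{"tx":0.13,"ty":-0.13,"fingers":0},{"tx":0.13,"ty":-0.13,"fingers":0},{"tx":0.13,"ty":-0.13,"fingers":0},{"tx":0.13,"ty":-0.13,"fingers":0}]}}

```text
validation failed for argument at $.mo...
```

Request:
{"fn": "carry_out", "kwargs": {"moves": [{"tx":0.07,"ty":-0.03,"tz":0.0,"twist":0.0,"fingers":0.0},{"tx":0.13,"ty":-0.1,"tz":0.0,"twist":0.0,"fingers":0.0},{"tx":0.14,"ty":-0.12,"tz":0.0,"twist":0.0,"fingers":0.0},{"tx":0.14,"ty":-0.12,"tz":0.0,"twist":0.0,"fingers":0.0},{"tx":0.14,"ty":-0.12,"tz":0.0,"twist":0.0,"fingers":0.0},{"tx":0.13,"ty":-0.13,"tz":0.0,"twist":0.0,"fingers":0.0},{"tx":0.13,"ty":-0.13,"tz":0.0,"twist":0.0,"fingers":0.0},{"tx":0.13,"ty":-0.13,"tz":0.0,"twist":0.0,"fingers":0.0},{"tx":0.13,"ty":-0.13,"tz":0.0,"twist":0.0,"fingers":0.0},{"tx":0.13,"ty":-0.13,"tz":0.0,"twist":0.0,"fingers":0.0},{"tx":0.13,"ty":-0.13,"tz":0.0,"twist":0.0,"fingers":0.0},{"tx":0.13,"ty":-0.13,"tz":0.0,"twist":0.0,"fingers":0.0}]}}

```text
clock: 1.65
eef_pos: [504.4, -94.8, 242.5]
tool_rot: [-3.141, -0.0, 0.273]
force: [0.5, -0.5, -0.9]
width: -0.5
gripper_force: 0.0
```

Request:
{"fn": "carry_out", "kwargs": {"moves": [{"tx":0.1,"ty":-0.14,"tz":0.0,"twist":0.0,"fingers":0.0},{"tx":0.1,"ty":-0.14,"tz":0.0,"twist":0.0,"fingers":0.0},{"tx":0.1,"ty":-0.14,"tz":0.02,"twist":0.0,"fingers":0.0},{"tx":0.1,"ty":-0.14,"tz":0.02,"twist":0.0,"fingers":0.0},{"tx":0.06,"ty":-0.14,"tz":0.02,"twist":0.0,"fingers":0.0},{"tx":0.04,"ty":-0.1,"tz":0.04,"twist":0.0,"fingers":0.0},{"tx":0.02,"ty":-0.06,"tz":0.04,"twist":0.0,"fingers":0.0},{"tx":0.0,"ty":0.0,"tz":0.0,"twist":0.0,"fingers":0.0},{"tx":0.0,"ty":0.0,"tz":0.0,"twist":0.0,"fingers":0.0}]}}

```text
clock: 2.78
eef_pos: [585.0, 190.2, 200.6]
tool_rot: [3.14, 0.0, 0.27]
force: [0.3, -0.0, -0.5]
width: 0.2
gripper_force: 0.0
```

Request:
{"fn": "carry_out", "kwargs": {"moves": [{"tx":0.005,"ty":-0.015,"tz":0.08,"twist":0.0,"fingers":0.0},{"tx":0.0,"ty":0.0,"tz":0.09,"twist":0.0,"fingers":0.0},{"tx":0.0,"ty":0.0,"tz":0.07,"twist":0.0,"fingers":0.0},{"tx":0.0,"ty":0.0,"tz":0.04,"twist":0.0,"fingers":0.0},{"tx":-0.01,"ty":0.0,"tz":0.035,"twist":0.0,"fingers":0.0},{"tx":-0.01,"ty":0.0,"tz":0.035,"twist":0.0,"fingers":0.0},{"tx":-0.015,"ty":0.0,"tz":0.035,"twist":0.0,"fingers":0.0},{"tx":-0.015,"ty":0.0,"tz":0.035,"twist":0.0,"fingers":0.0},{"tx":-0.015,"ty":0.0,"tz":0.03,"twist":0.0,"fingers":0.0},{"tx":-0.015,"ty":0.0,"tz":0.015,"twist":0.0,"fingers":0.0}]}}

```text
clock: 4.03
eef_pos: [561.5, 190.4, 60.1]
tool_rot: [-3.141, 0.001, 0.272]
force: [0.1, -0.1, 0.9]
width: -0.1
gripper_force: 0.3
```

Request:
{"fn": "carry_out", "kwargs": {"moves": [{"tx":0.0,"ty":0.0,"tz":0.01,"twist":0.0,"fingers":0.0},{"tx":0.0,"ty":0.0,"tz":0.007,"twist":0.0,"fingers":0.0},{"tx":0.0,"ty":0.0,"tz":0.0,"twist":0.0,"fingers":0.0}]}}

```text
clock: 4.4
eef_pos: [562.2, 190.5, 55.8]
tool_rot: [-3.142, -0.0, 0.272]
force: [0.3, 0.4, -0.4]
width: 0.0
gripper_force: 0.0
```

```bash
python3 - <<'E'
from h import *
print(ctrl.read_state()['eef_pos'],ctrl.read_state()['force'])
a,b=snap('scene','scene1')['color'][150:320,160:440],snap('side','side1')['color'][170:370,180:460]
cv2.imwrite('pics/ab1.png',cv2.resize(np.vstack([a,b]),None,fx=1.6,fy=1.6,interpolation=cv2.INTER_CUBIC))
E
```

```text
[562.24577343 190.45250319  55.7979305 ] [ 0.28822356  0.40378418 -0.37677926]
```

View pics/ab1.png

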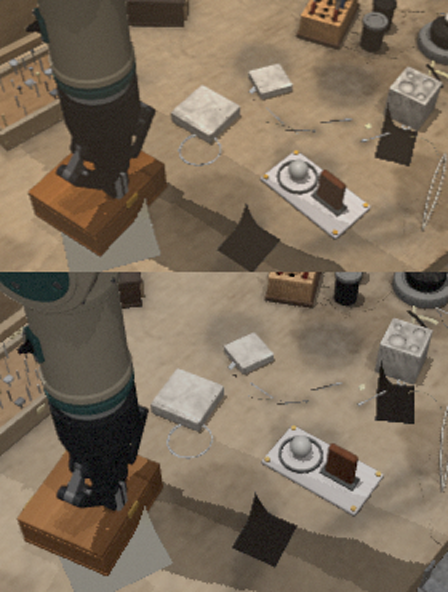

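The lid is nearly shut, with the tab now at the front edge. I'll push a bit more until the force rises.

Request:
{"fn": "carry_out", "kwargs": {"moves": [{"tx":0.0,"ty":0.0,"tz":0.005,"twist":0.0,"fingers":0.0},{"tx":0.0,"ty":0.0,"tz":0.005,"twist":0.0,"fingers":0.0},{"tx":0.0,"ty":0.0,"tz":0.0,"twist":0.0,"fingers":0.0}]}}

```text
clock: 4.88
eef_pos: [562.5, 190.5, 55.3]
tool_rot: [-3.142, -0.001, 0.272]
force: [-4.8, -1.3, 20.6]
width: 0.1
gripper_force: 9.9
```

Request:
{"fn": "carry_out", "kwargs": {"moves": [{"tx":0.0,"ty":0.0,"tz":-0.05,"twist":0.0,"fingers":0.0},{"tx":0.0,"ty":0.0,"tz":-0.12,"twist":0.0,"fingers":0.0},{"tx":0.0,"ty":0.0,"tz":-0.14,"twist":0.0,"fingers":0.0},{"tx":-0.05,"ty":0.04,"tz":-0.1,"twist":0.0,"fingers":0.0},{"tx":-0.12,"ty":0.1,"tz":-0.05,"twist":0.0,"fingers":1.0},{"tx":-0.13,"ty":0.1,"tz":0.0,"twist":0.0,"fingers":1.0},{"tx":-0.12,"ty":0.1,"tz":0.0,"twist":0.0,"fingers":1.0},{"tx":-0.12,"ty":0.1,"tz":0.0,"twist":0.0,"fingers":1.0},{"tx":-0.08,"ty":0.07,"tz":0.0,"twist":0.0,"fingers":1.0},{"tx":0.0,"ty":0.0,"tz":0.0,"twist":0.03,"fingers":1.0},{"tx":0.0,"ty":0.0,"tz":0.0,"twist":0.026,"fingers":1.0},{"tx":0.0,"ty":0.0,"tz":0.0,"twist":0.0,"fingers":1.0}]}}

```text
clock: 6.38
eef_pos: [424.2, -7.0, 191.0]
tool_rot: [3.141, -0.001, 0.096]
force: [0.2, 0.3, -0.3]
width: 85.5
gripper_force: 0.0
```

```bash
python3 - <<'E'
from h import *
print(ctrl.read_state()['eef_pos'],ctrl.read_state()['tool_rot'])
snap('wrist','wrist1')
E
```

```text
[424.17457134  -7.02487734 191.04561605] [ 3.14139600e+00 -7.58092750e-04  9.64846215e-02]
```

View pics/wrist1.png

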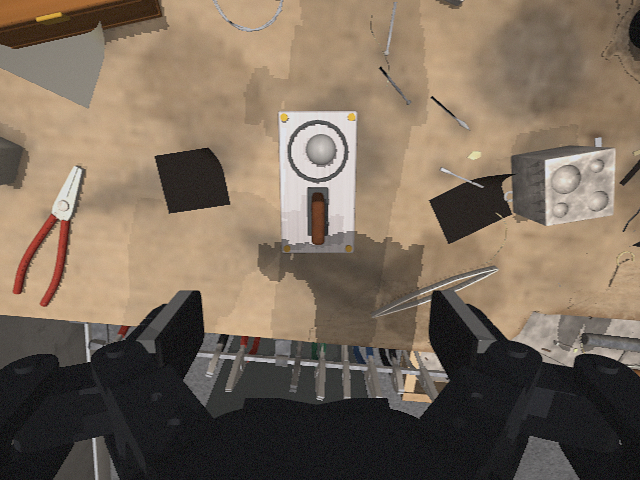

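The wrist view shows the tray square with the tool. The plate corners are about (279,111), (356,111), (355,252) and (280,252), with the grip near (319,218). I'll compute its position.

```bash
python3 - <<'E'
from h import *
d=load('wrist1')
P=np.array([at(d,u,v,6)[:2] for u,v in((279,111),(356,111),(355,252),(280,252))]); print(P.round(1),P.mean(0))
P=np.array([at(d,u,v,6)[:2] for u,v in((284,117),(351,117),(348,248),(287,248))]);print('pins',P.round(1),P.mean(0))
print('ball',at(d,320.5,149,18),'rim',at(d,318,151,8))
for v in(195,245): print('grip',at(d,319,v,52))
E
```

```text
[[503.8  30.2]
 [509.8 -31.2]
 [392.  -45.1]
 [385.6  20.8]] [447.77635452  -6.31700113]
pins [[499.6  25.9]
 [504.8 -27.8]
 [395.  -38.5]
 [389.9  15. ]] [447.32776357  -6.36080474]
ball [477.9158489   -5.69011844  18.        ] rim [475.71381246  -3.9758027    8.        ]
grip [446.79852801  -7.31044066  52.        ]
grip [409.11986988 -11.04882267  52.        ]
```

Request:
{"fn": "carry_out", "kwargs": {"moves": [{"tx":0.003,"ty":0.004,"tz":0.1,"twist":0.0,"fingers":1.0},{"tx":0.0,"ty":0.0,"tz":0.13,"twist":0.0,"fingers":1.0},{"tx":0.0,"ty":0.0,"tz":0.13,"twist":0.0,"fingers":1.0},{"tx":0.0,"ty":0.0,"tz":0.1,"twist":0.0,"fingers":0.8},{"tx":0.0,"ty":0.0,"tz":0.05,"twist":0.0,"fingers":0.6},{"tx":0.0,"ty":0.0,"tz":0.02,"twist":0.0,"fingers":0.5},{"tx":0.0,"ty":0.0,"tz":0.0,"twist":0.0,"fingers":0.45},{"tx":0.0,"ty":0.0,"tz":0.0,"twist":0.0,"fingers":0.4},{"tx":0.0,"ty":0.0,"tz":0.0,"twist":0.0,"fingers":0.35},{"tx":0.0,"ty":0.0,"tz":0.0,"twist":0.0,"fingers":0.3},{"tx":0.0,"ty":0.0,"tz":0.0,"twist":0.0,"fingers":0.28}]}}

```text
clock: 7.8
eef_pos: [421.1, -11.7, 48.0]
tool_rot: [3.132, 0.013, 0.097]
force: [0.1, -0.2, 0.7]
width: 23.7
gripper_force: 0.0
```

```bash
python3 - <<'E'
from h import *
s=ctrl.read_state(); print(s['qpos'].round(3),s['eef_pos'],s['tool_rot'],s['force'],s['qd'].round(3))
E
```

```text
[ 0.091  0.705 -0.2    2.269  0.638  0.235 -2.163] [421.1472872  -11.72156676  48.03066365] [3.13193403 0.01320053 0.09657105] [ 0.12765552 -0.21348757  0.68281543] [ 0.004  0.002 -0.     0.     0.001 -0.    -0.003]
```

Request:
{"fn": "carry_out", "kwargs": {"moves": [{"tx":0.013,"ty":-0.011,"tz":0.0,"twist":0.0,"fingers":0.28},{"tx":0.0,"ty":0.0,"tz":0.0,"twist":0.0,"fingers":0.28},{"tx":0.0,"ty":0.0,"tz":0.01,"twist":0.0,"fingers":0.28},{"tx":0.0,"ty":0.0,"tz":0.01,"twist":0.0,"fingers":0.28}]}}

```text
clock: 8.3
eef_pos: [424.6, -8.1, 41.7]
tool_rot: [3.132, 0.013, 0.096]
force: [-0.4, -0.8, 0.3]
width: 24.0
gripper_force: 0.0
```

```bash
python3 - <<'E'
from h import *
s=ctrl.read_state(); print(s['qpos'].round(3),s['eef_pos'],s['tool_rot'],s['force'],s['qd'].round(3))
E
```

```text
[ 0.098  0.723 -0.223  2.261  0.714  0.24  -2.246] [424.57740299  -8.14018891  41.70653341] [3.13205413 0.01349778 0.09633266] [-0.41209759 -0.81037402  0.3288297 ] [ 0.051  0.062 -0.069  0.005  0.329 -0.011 -0.325]
```

Request:
{"fn": "carry_out", "kwargs": {"moves": [{"tx":0.001,"ty":0.0,"tz":0.01,"twist":0.0,"fingers":0.28},{"tx":0.0,"ty":0.0,"tz":0.01,"twist":0.0,"fingers":0.28},{"tx":0.0,"ty":0.0,"tz":0.01,"twist":0.0,"fingers":0.28},{"tx":0.0,"ty":0.0,"tz":0.005,"twist":0.0,"fingers":0.25},{"tx":0.0,"ty":0.0,"tz":0.0,"twist":0.0,"fingers":0.22}]}}

```text
clock: 8.93
eef_pos: [424.6, -8.2, 31.2]
tool_rot: [3.132, 0.014, 0.096]
force: [0.0, 0.9, 0.2]
width: 19.0
gripper_force: 0.0
```

```bash
python3 - <<'E'
from h import *
s=ctrl.read_state(); print(s['qpos'].round(3),s['eef_pos'],s['tool_rot'],s['force'],s['qd'].round(3))
d=snap('side','side2'); e=snap('scene','scene2')
cv2.imwrite('pics/ab2.png',cv2.resize(np.hstack([d['color'][190:360,320:450],e['color'][160:330,290:420]]),None,fx=3,fy=3,interpolation=cv2.INTER_CUBIC))
E
```

```text
[ 0.116  0.749 -0.249  2.263  0.853  0.238 -2.383] [424.63576055  -8.23940747  31.19091642] [3.1322136  0.01376088 0.09631793] [0.00369946 0.86523926 0.19473938] [-0.001 -0.004  0.001 -0.002 -0.006  0.001  0.005]
```

View pics/ab2.png

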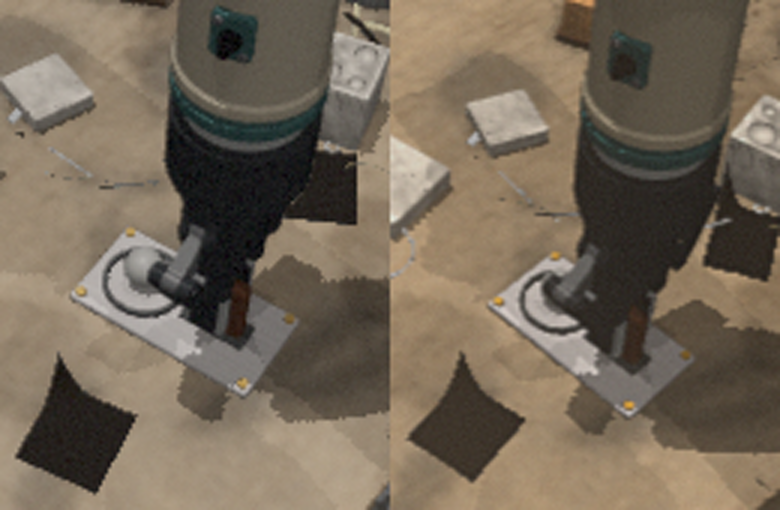

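The grip stands between the pads and the ball is still in its pocket. I'll close gently.

Request:
{"fn": "carry_out", "kwargs": {"moves": [{"tx":0.0,"ty":0.0,"tz":0.0,"twist":0.0,"fingers":0.19},{"tx":0.0,"ty":0.0,"tz":0.0,"twist":0.0,"fingers":0.17},{"tx":0.0,"ty":0.0,"tz":0.0,"twist":0.0,"fingers":0.15},{"tx":0.0,"ty":0.0,"tz":0.0,"twist":0.0,"fingers":0.13},{"tx":0.0,"ty":0.0,"tz":0.0,"twist":0.0,"fingers":0.11},{"tx":0.0,"ty":0.0,"tz":0.0,"twist":0.0,"fingers":0.09},{"tx":0.0,"ty":0.0,"tz":0.0,"twist":0.0,"fingers":0.05},{"tx":0.0,"ty":0.0,"tz":0.0,"twist":0.0,"fingers":0.0},{"tx":0.0,"ty":0.0,"tz":0.0,"twist":0.0,"fingers":0.0},{"tx":0.0,"ty":0.0,"tz":0.0,"twist":0.0,"fingers":0.0},{"tx":0.0,"ty":0.0,"tz":0.0,"twist":0.0,"fingers":0.0}]}}

```text
clock: 10.4
eef_pos: [424.7, -8.2, 31.5]
tool_rot: [3.132, 0.013, 0.097]
force: [-0.3, -0.1, 5.8]
width: 9.1
gripper_force: 58.4
```

Request:
{"fn": "carry_out", "kwargs": {"moves": [{"tx":0.0,"ty":0.0,"tz":-0.002,"twist":0.0,"fingers":0.0},{"tx":0.0,"ty":0.0,"tz":-0.004,"twist":0.0,"fingers":0.0},{"tx":0.0,"ty":0.0,"tz":-0.006,"twist":0.0,"fingers":0.0},{"tx":0.0,"ty":0.0,"tz":-0.008,"twist":0.0,"fingers":0.0},{"tx":0.0,"ty":0.0,"tz":-0.01,"twist":0.0,"fingers":0.0},{"tx":0.0,"ty":0.0,"tz":-0.01,"twist":0.0,"fingers":0.0},{"tx":0.0,"ty":0.0,"tz":-0.01,"twist":0.0,"fingers":0.0},{"tx":0.0,"ty":0.0,"tz":-0.01,"twist":0.0,"fingers":0.0},{"tx":0.0,"ty":0.0,"tz":-0.008,"twist":0.0,"fingers":0.0},{"tx":0.0,"ty":0.0,"tz":-0.006,"twist":0.0,"fingers":0.0},{"tx":0.0,"ty":0.0,"tz":-0.004,"twist":0.0,"fingers":0.0},{"tx":0.0,"ty":0.0,"tz":-0.002,"twist":0.0,"fingers":0.0}]}}

```text
clock: 11.9
eef_pos: [425.0, -8.0, 55.3]
tool_rot: [3.132, 0.014, 0.096]
force: [-0.5, -1.0, -3.1]
width: 9.0
gripper_force: 58.3
```

```bash
python3 - <<'E'
from h import *
s=ctrl.read_state(); print(s['qpos'].round(3),s['eef_pos'],s['tool_rot'],s['torque'])
d=snap('side','side3'); e=snap('scene','scene3')
cv2.imwrite('pics/ab3.png',cv2.resize(np.hstack([d['color'][190:360,320:450],e['color'][160:330,290:420]]),None,fx=3,fy=3,interpolation=cv2.INTER_CUBIC))
E
```

```text
[ 0.177  0.704 -0.338  2.254  0.797  0.318 -2.333] [424.98125582  -8.01135158  55.3166109 ] [3.13212857 0.01354752 0.09627699] [ 0.05495792 -0.00719728  0.03294201]
```

View pics/ab3.png

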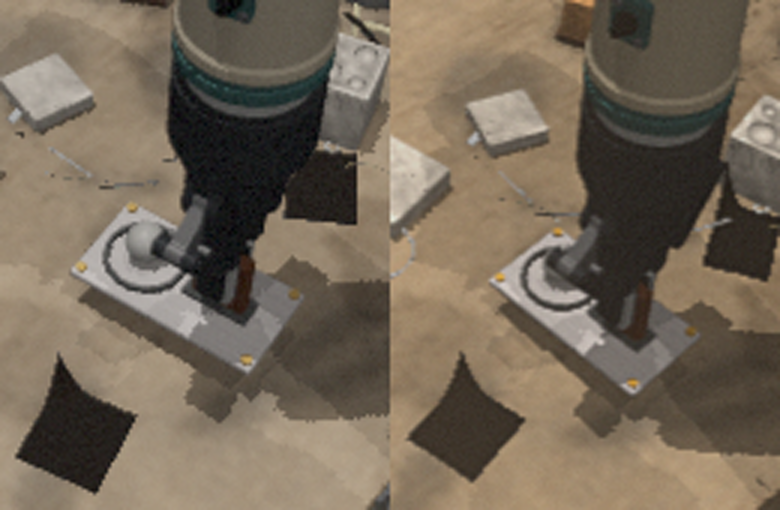

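The tray is lifted level, with the ball in its pocket. I'll lift it further.

Request:
{"fn": "carry_out", "kwargs": {"moves": [{"tx":0.0,"ty":0.0,"tz":-0.005,"twist":0.0,"fingers":0.0},{"tx":0.0,"ty":0.0,"tz":-0.013,"twist":0.0,"fingers":0.0},{"tx":0.0,"ty":0.0,"tz":-0.02,"twist":0.0,"fingers":0.0},{"tx":0.0,"ty":0.0,"tz":-0.028,"twist":0.0,"fingers":0.0},{"tx":0.0,"ty":0.0,"tz":-0.035,"twist":0.0,"fingers":0.0},{"tx":0.0,"ty":0.0,"tz":-0.035,"twist":0.0,"fingers":0.0},{"tx":0.0,"ty":0.0,"tz":-0.035,"twist":0.0,"fingers":0.0},{"tx":0.0,"ty":0.0,"tz":-0.03,"twist":0.0,"fingers":0.0},{"tx":0.0,"ty":0.0,"tz":-0.023,"twist":0.0,"fingers":0.0},{"tx":0.0,"ty":0.0,"tz":-0.016,"twist":0.0,"fingers":0.0},{"tx":0.0,"ty":0.0,"tz":-0.009,"twist":0.0,"fingers":0.0},{"tx":0.0,"ty":0.0,"tz":-0.004,"twist":0.0,"fingers":0.0}]}}

```text
clock: 13.5
eef_pos: [425.8, -7.2, 131.2]
tool_rot: [3.132, 0.014, 0.096]
force: [-0.3, -0.4, -3.0]
width: 9.0
gripper_force: 58.4
```

Request:
{"fn": "carry_out", "kwargs": {"moves": [{"tx":0.004,"ty":0.0,"tz":0.0,"twist":0.0,"fingers":0.0},{"tx":0.008,"ty":-0.001,"tz":0.0,"twist":0.0,"fingers":0.0},{"tx":0.012,"ty":-0.001,"tz":0.0,"twist":0.0,"fingers":0.0},{"tx":0.016,"ty":-0.002,"tz":0.0,"twist":0.0,"fingers":0.0},{"tx":0.02,"ty":-0.002,"tz":0.0,"twist":0.0,"fingers":0.0},{"tx":0.024,"ty":-0.002,"tz":0.0,"twist":0.0,"fingers":0.0},{"tx":0.028,"ty":-0.0025,"tz":0.0,"twist":0.0,"fingers":0.0},{"tx":0.028,"ty":-0.0025,"tz":0.0,"twist":0.0,"fingers":0.0},{"tx":0.028,"ty":-0.0025,"tz":0.0,"twist":0.0,"fingers":0.0},{"tx":0.028,"ty":-0.0025,"tz":0.0,"twist":0.0,"fingers":0.0},{"tx":0.028,"ty":-0.0025,"tz":0.0,"twist":0.0,"fingers":0.0},{"tx":0.028,"ty":-0.0025,"tz":0.0,"twist":0.0,"fingers":0.0}]}}

```text
clock: 15.0
eef_pos: [501.0, 7.0, 130.0]
tool_rot: [3.132, 0.014, 0.096]
force: [0.4, -0.1, -2.9]
width: 9.4
gripper_force: 58.4
```

Request:
{"fn": "carry_out", "kwargs": {"moves": [{"tx":0.028,"ty":-0.0025,"tz":0.0,"twist":0.0,"fingers":0.0},{"tx":0.028,"ty":-0.0025,"tz":0.0,"twist":0.0,"fingers":0.0},{"tx":0.028,"ty":-0.0025,"tz":0.0,"twist":0.0,"fingers":0.0},{"tx":0.028,"ty":-0.0025,"tz":0.0,"twist":0.0,"fingers":0.0},{"tx":0.028,"ty":-0.0025,"tz":0.0,"twist":0.0,"fingers":0.0},{"tx":0.025,"ty":-0.002,"tz":0.0,"twist":0.0,"fingers":0.0},{"tx":0.021,"ty":-0.002,"tz":0.0,"twist":0.0,"fingers":0.0},{"tx":0.017,"ty":-0.002,"tz":0.0,"twist":0.0,"fingers":0.0},{"tx":0.013,"ty":-0.001,"tz":0.0,"twist":0.0,"fingers":0.0},{"tx":0.009,"ty":-0.001,"tz":0.0,"twist":0.0,"fingers":0.0},{"tx":0.006,"ty":0.0,"tz":0.0,"twist":0.0,"fingers":0.0},{"tx":0.003,"ty":0.0,"tz":0.0,"twist":0.0,"fingers":0.0}]}}

```text
clock: 16.5
eef_pos: [569.8, 19.7, 129.1]
tool_rot: [3.132, 0.014, 0.096]
force: [-0.8, 0.8, -3.2]
width: 9.0
gripper_force: 58.4
```

Request:
{"fn": "carry_out", "kwargs": {"moves": [{"tx":0.0,"ty":0.0,"tz":0.0,"twist":0.0,"fingers":0.0},{"tx":0.0,"ty":0.0,"tz":0.0,"twist":0.0,"fingers":0.0},{"tx":0.0,"ty":0.0,"tz":0.0,"twist":0.0,"fingers":0.0},{"tx":0.0,"ty":0.0,"tz":0.0,"twist":0.0,"fingers":0.0}]}}

```text
clock: 17.0
eef_pos: [569.8, 19.8, 129.1]
tool_rot: [3.132, 0.014, 0.096]
force: [0.3, -0.5, -1.8]
width: 9.0
gripper_force: 58.4
```

```bash
python3 - <<'E'
from h import *
s=ctrl.read_state(); print(s['eef_pos'],s['tool_rot'],s['qd'].round(3))
a=snap('side','side4')['color'][150:370,180:450]; b=snap('wrist','wrist4')['color'][:440]
a=cv2.resize(a,None,fx=1.48,fy=1.48,interpolation=cv2.INTER_CUBIC)
b=cv2.resize(b,(400,int(400*440/640))); h=max(a.shape[0],b.shape[0])
P=lambda x:cv2.copyMakeBorder(x,0,h-x.shape[0],0,0,cv2.BORDER_CONSTANT)
o=np.hstack([P(a),P(b)])[:, :800]; print(o.shape); cv2.imwrite('pics/ab4.png',o)
E
```

```text
[569.76691891  19.77283779 129.08051997] [3.13207553 0.01356188 0.09625594] [ 0.001  0.001  0.001 -0.001 -0.001 -0.001  0.001]
(326, 800, 3)
```

View pics/ab4.png

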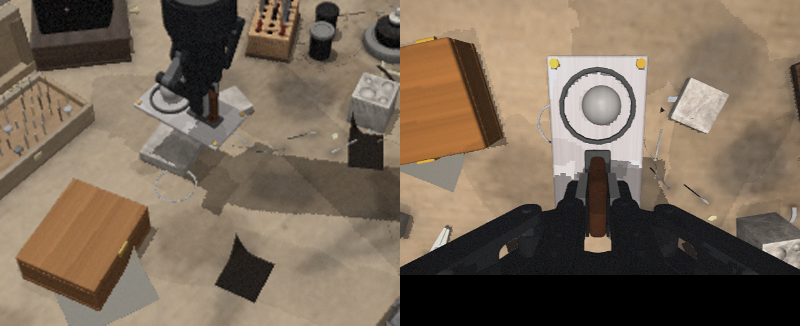

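The ball sits in its pocket, the tray is held over the hidden large block, the small block is clear and the lid is shut. The robot is still, so I'll hand in.

```bash
python3 - <<'E'
from h import *
print(at(load('side4'),293.5,216,107), job.finish_job())
E
```

```text
the job is handed in; nothing more can be done
[618.15246642  28.63933892 107.        ] None
```

I handed the job in at about 17 s with the lid shut and the tray held still and level, the ball in its pocket; by my camera measurements the pocket is centred within about 5 mm over the large bench block and roughly 10 cm above it, but the hand-in returned no verdict.

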